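# Box up the turned pegs and take back the outer lid

### The job

Collect both turned jig pegs from the steel catch tray into the blue tote, then carry the nested pair of lids over by the orange post of the inner lid and lower them together, without dropping them, until they are fully seated on the tote. Then let go of the post, take the outer aluminium lid alone by its black collar and lift it straight up, leaving the inner lid seated as it is. Finish while still holding the outer lid level in the gripper, about 10 cm above where it lay on the tote; do not put it down, keep the two lids together until the inner one is seated, and leave the glue bottle and the tape roll where they are.

Things in the scene. Friction and masses are not known exactly. Their poses are not given: they have to be found in the camera images.
- tote_mouth (a point): Blue open steel tote, fixed to the table: 136 x 136 mm outside, 65 mm high, walls 4 mm, floor 5 mm (inside 128 x 128 mm, 60 mm deep). This point is the centre of its mouth at rim height; x and y along its sides, z up. Bail handles stand 11 mm off its +y and -y sides, 30 mm up.
- catch_tray: Low steel catch tray, fixed to the table: 150 mm (its x) x 130 mm (its y), walls 18 mm high, floor 3 mm thick; origin at the centre of its underside. A sloping infeed lip up to 42 mm high stands outside its +x wall. The pegs stand upright on its floor, at least 40 mm apart along x, the grey one in the -x half, within 25 mm of the mid-line in y.
- peg_grey_mid (a point): Grey turned jig peg, 44 mm tall, foot 24 mm across, waist 12 mm, head 18 mm across over its top 12 mm with a pointed top. This point is its centre, half-way up (22 mm above its foot); z along the peg, up at the start. Lying or standing in the tote are both fine. 30 g.
- peg_black_mid (a point): Black turned jig peg, 50 mm tall, otherwise like the grey one: foot 24 mm, waist 12 mm, head 18 mm over its top 12 mm. This point is its centre, half-way up (25 mm above its foot); z along the peg, up at the start. 30 g.
- inner_post (a point): Grip point of the inner lid: centre of its orange post, 12 mm below the post's top. The post is 36 mm (its x) x 20 mm (its y, the way to grasp it) and passes up through the outer lid's hole, clear of the black collar; its top is 32 mm above the collar's top edge. Lifting it lifts both lids. Seated, this point is 52 mm above the tote's rim. z up.
- inner_lid: Inner lid, about 160 g; origin 60 mm below point inner_post, at the plug's underside, which stands on the table at first. Grey flange, 145 mm square, 4 mm thick (hidden under the outer lid), will rest on the tote's rim; below it a plug 8 mm deep, 122 mm square (lower half 116 mm), enters the tote with 3 mm play a side, sides parallel to the tote's; any quarter turn will do.
- outer_collar (a point): Grip point of the outer lid: centre of its black raised collar, 60 mm (its x) x 44 mm (its y, the way to grasp it), 24 mm tall: from 12 mm below this point (the lid's top plate) to 12 mm above. Nested, it lies 32 mm straight below the inner post's point, so the orange post sticks up between the fingers to 44 mm above this point while the collar is held. z up.
- outer_lid: Outer lid, aluminium, about 140 g; origin 28 mm below point outer_collar. 156 mm square over its skirt; plate 4 mm thick with a 46 x 30 mm hole for the post. The skirt reaches 9 mm below the plate's underside, round the inner lid's flange with 2.5 mm play. It lies loosely on the inner lid by its own weight; both start nested on the table.
- tote: The tote as a whole; origin at the centre of its underside, 65 mm below its mouth.
- glue_bottle: Bystander: yellowish glue bottle with red cap, 58 mm across, 166 mm tall, at the back; origin at its underside.
- tape_roll: Bystander: roll of masking tape lying flat at the back, 104 mm across, 25 mm high; origin at its underside.
There are look-alikes about, which are no part of the job. Of the things that look like the inner_lid, the larger one is meant.

How it is judged:
On the way, in this order (a step that is already met when the one before it is completed fails the run):
1. both pegs are in the tote (x of peg_grey_mid in the frame of tote_mouth between -0.064 and 0.064 m and y of peg_grey_mid in the frame of tote_mouth between -0.064 and 0.064 m and x of peg_black_mid in the frame of tote_mouth between -0.064 and 0.064 m and y of peg_black_mid in the frame of tote_mouth between -0.064 and 0.064 m and z of each of peg_grey_mid, peg_black_mid in the frame of tote_mouth below -0.015 m), for 0.2 s.
2. the two lids, nested together, are seated on the tote over the pegs (all of step 1 and horizontal distance between inner_post and tote_mouth below 0.006 m and z of inner_post in the frame of tote_mouth between 0.049 and 0.055 m and angle between inner_post's own z axis and vertical below 0.03 rad and z of outer_collar in the frame of inner_post below -0.029 m), for 0.2 s.
3. the outer lid alone is lifted off in the gripper, the inner lid stays seated (horizontal distance between inner_post and tote_mouth below 0.006 m and z of inner_post in the frame of tote_mouth between 0.049 and 0.055 m and angle between inner_post's own z axis and vertical below 0.03 rad and z of outer_collar in the frame of inner_post above 0.018 m and horizontal distance between outer_collar and tote_mouth below 0.1 m and angle between outer_collar's own z axis and vertical below 0.2 rad and contact force between the fingers and outer_lid above 1 N and contact force between outer_lid and inner_lid below 0.05 N and contact force between outer_lid and tote below 0.05 N), for 0.2 s.
At the end, for the whole second after the job is handed in: Both pegs in the tote; inner lid seated: within 6 mm of centre, 3 mm of full depth, 0.03 rad of level; outer lid held still by the fingers (over 1 N), within 0.2 rad of level, over 5 cm above its nested place, within 10 cm sideways of the tote centre, clear of inner lid and tote (all of step 1 and all of step 3 and linear speed of each of outer_lid, inner_lid below 0.03 m/s); the arm keeps its last pose, push and grip.
It fails at once if the lids come apart by more than 2 cm while the inner lid is not seated on the tote (too early, or the inner lid is pulled off again) (z of outer_collar in the frame of inner_post above -0.012 m and not (horizontal distance between inner_post and tote_mouth below 0.006 m and z of inner_post in the frame of tote_mouth between 0.049 and 0.055 m and angle between inner_post's own z axis and vertical below 0.03 rad)).
It fails at once if the lids are dropped onto the tote (horizontal distance between inner_post and tote_mouth below 0.05 m and linear speed of inner_lid above 0.42 m/s and contact force between the fingers and inner_lid below 0.2 N and z of inner_post in the frame of tote_mouth above 0.049 m).
It fails at once if the glue bottle or the tape roll is displaced by more than 3 cm (distance of any of glue_bottle, tape_roll from where it was at the start of the episode above 0.03 m).
It also fails if it takes over 72 s, if anything falls off the work surface, if the arm or the gripper's body presses on something with over 40 N, if the wrist force passes 120 N, or if a joint passes its speed limit or range.

### The arm

A 7-joint arm with a two-finger parallel gripper is mounted at the origin on a cart in front of the work surface, level with it; the furniture and walls round the work are solid. World frame = base frame: x ahead of the robot, y to its left, z up, the work surface at z = 0. Lengths are in m, angles in rad, forces in N, time in s.
With the tool pointing down it reaches from about 0.425 to 0.925 m from the base axis. Payload 6.8 kg.
Tool frame: the origin (TCP) lies on the centre line of the jaws, within the pads' length; the fingertips stand 11 mm ahead of it and the grasp point (between the pads) lies 8 mm behind it; z points along the fingers, y is the direction in which the jaws open and shut (so a half turn about z gives the same grasp; the last joint's range is limited). The gripper opens to 85 mm and grips with 20 to 120 N. Pads are 22 mm wide; open, the fingers measure 114 mm over their backs; the gripper's body (76 mm by 85 mm) begins 54 mm behind the grasp point. The pads swing forward as they close: fully open they stand 13 mm farther back than shut.
Start: joints at [1.135, 0.477, 0.022, 1.555, -0.011, 1.109, -0.083], TCP at [0.217, -0.639, 0.242] pointing down, gripper open.
Joint ranges: [-2.96, 2.96], [-0.34, 2.1], [-1.41, 1.46], [0.24, 2.44], [-1.37, 4.51], [0.17, 1.92], [-2.96, 2.96]. Speed limits (rad/s): [2.39, 2.39, 3.14, 3.14, 3.14, 3.14, 3.14].

### API

Orientations are given as a rotation vector (axis times angle).
In Python, from bench import r gives the robot as it stands.
- The arm moves only by the tool send_rows, never from a script. Its argument "deltas" is a list of rows, each a list of 7 numbers: the opening, from 0 (shut) to 1 (fully open), then the shift along the tool's x, y, z as a fraction of full scale, then the turn, a rotation vector about the tool's x, y, z as a fraction of full scale. In form: [[hand, x, y, z, ax, ay, az], ...]. A call has 1 to 20 rows; each row is the pose to reach, as a shift and turn from the pose commanded when the call began, along the tool's axes at that moment, turning the shorter way round; what a row does not reach only later rows make up. Full scale, the value 1, is 150 mm for a shift and 180 degrees for a turn. A row lasts 1/12 s, in which the tool goes at most 41.7 mm and 7.16 degrees, less where a joint would pass 70% of its speed; a pose out of reach is approached as far as the arm can. A call with a number of a shift or a turn outside -1 to 1 is refused whole. A call with a gripper value outside its range is refused whole. The fingers move at their own pace and stop on an object; "squeeze" is the grip in N (left out, the last holds). Time passes only in rows, so rows that repeat a pose let the fingers close. It gives the time, the measured TCP pose, the force and the opening at its end, in the units of the state.
- r.get_obs(): the state, without advancing time (a new reading comes with each control period).
- r.grab_frame(name): name is "side" or "top" or "wrist"; returns a dict with "pixels" (400x640x3 uint8, red, green, blue), "camera_matrix" (3x3 intrinsics, pixels), "rvec" (rotation vector, rad) and "tvec" (3), from world to camera coordinates, as OpenCV has them. Camera axes: x right, y down, z forward; pixel columns grow to the right and rows downward; lengths in m; the calibration is good to about 2 mm. A picture is of the moment at which its call begins. There is no depth.
- r.hand_in(): hands the job in, once; it reports no verdict.
The state is a dict: "clock": time; "joints": joint angles; "qvel": joint speeds; "tau": joint torques, N m; "tcp_pos": TCP position; "orientation": TCP orientation; "contact_force": force on the tool from outside, world axes, zero at the start; "moment": the same for the moment, N m; "grip_width": finger opening in m.
Only numpy, scipy, OpenCV 4.12 (cv2) and the standard library are available. Lean on these libraries where they do the work, as an engineer would, in place of code of your own. Each camera call takes 0.05 s, during which the arm holds its last target. There are 200 camera calls.

## Working session

There is one attempt and no reset: what is moved stays moved. The work goes in short steps, Python scripts to look and compute and a tool call to move; the robot and the scene stay as the last step left them, time stands still between calls to the robot, and variables do not carry over. Pictures are saved under pics/ and viewed, about 8 in all and at most 12, crops included, and the job is handed in when it is done.

Besides the shell and the picture viewer there is one more tool, called after ">>>" as name([rows], argument=value, ...), one row to a line, values as JSON. send_rows: Moves the arm, as the interface text tells. Shift numbers are shares of 150 mm and turn numbers shares of 180 degrees, none past 1 either way. Its arguments: {"type":"object","properties":{"deltas":{"type":"array","items":{"type":"array","items":{"type":"number"}}},"squeeze":{"type":"number"}},"required":["deltas"]}

```bash
mkdir -p pics; ls; cat > h.py <<'E'
import numpy as np, cv2
from scipy.spatial.transform import Rotation as R
from bench import r
def grab(n,save=None):
    f=r.grab_frame(n)
    if save: cv2.imwrite('pics/'+save,cv2.cvtColor(f['pixels'],cv2.COLOR_RGB2BGR))
    return f
def ray(f,uv,z):
    K=np.array(f['camera_matrix']);M=cv2.Rodrigues(np.array(f['rvec'],float))[0];t=np.array(f['tvec'],float).ravel()
    p=np.atleast_2d(np.array(uv,float)); d=np.c_[p,np.ones(len(p))]@np.linalg.inv(K).T@M
    c=-M.T@t
    return c+d*((z-c[2])/d[:,2])[:,None]
def proj(f,P):
    return cv2.projectPoints(np.atleast_2d(np.array(P,float)),np.array(f['rvec'],float),np.array(f['tvec'],float),np.array(f['camera_matrix']),None)[0][:,0]
E
python3 - <<'E'
from h import *
import pickle
F={n:grab(n,n+'0.png') for n in('top','side')}
pickle.dump(F,open('F0.pkl','wb'))
print(r.get_obs())
for n,f in F.items(): 
    M=cv2.Rodrigues(np.array(f['rvec'],float))[0];print(n,-M.T@np.array(f['tvec']).ravel(),M[2],f['camera_matrix'][0][0])
E
```

```text
pics
{'clock': 0.1, 'joints': array([ 1.13490847,  0.47775024,  0.022405  ,  1.556317  , -0.01152275,
        1.10928696, -0.08312439]), 'qvel': array([-7.69550187e-05, -1.54623553e-03,  4.36511572e-04, -2.45682228e-03,
       -9.33443881e-05, -1.72675983e-03, -7.42879618e-05]), 'tau': array([ 5.58765430e-03, -5.97755921e+01,  1.61444351e+00, -2.81948680e+01,
        1.28547373e-02,  5.06603887e-03,  2.89676102e-06]), 'tcp_pos': array([ 0.21711883, -0.6386055 ,  0.24141715]), 'orientation': array([-3.09794749e+00, -5.12219636e-01,  6.14345049e-04]), 'contact_force': array([-0.71591524,  0.47554062,  0.0159286 ]), 'moment': array([ 0.02747325, -0.04085143, -0.01101889]), 'grip_width': 0.08531299416199786}
top [ 0.48151296 -0.00931793  1.01812291] [ 0.09154724  0.0085075  -0.99576439] 393.88746723696823
side [ 0.52241084 -0.78187104  0.80643908] [ 0.04189502  0.74109138 -0.67009579] 484.00010602742105
```

View pics/top0.png

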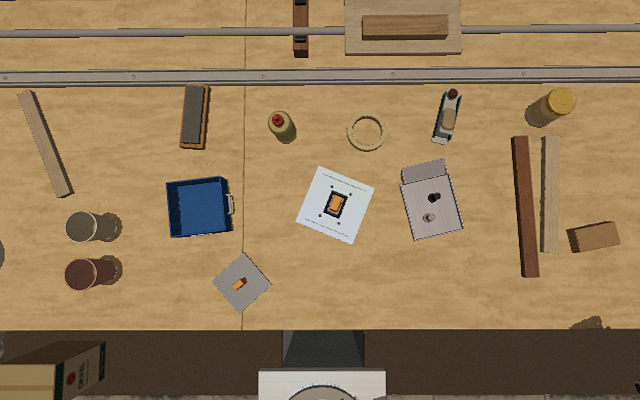

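View pics/side0.png

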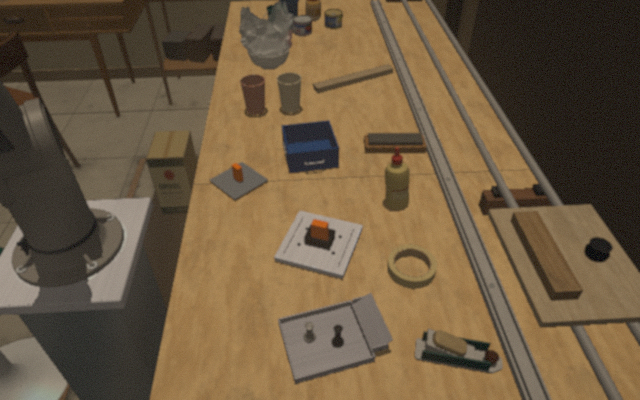

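Top view: tote at (200,207), with its handle visible at its right. The nested lids are at (335,205): a white plate, black collar and orange post. The tray is at (432,205), with the black peg at (433,198) and the grey peg at (428,217). Two things look like the inner lid: the lids at (335,205) and a small grey plate with an orange post at (240,284). The first is larger and has the collar, so it is the one meant. I'll measure it and confirm in a crop.

```bash
cat > m.py <<'E'
from h import *
import pickle
F=pickle.load(open('F0.pkl','rb'));T=F['top'];S=F['side']
def rect(f,mask,z,name):
    m=cv2.morphologyEx(mask.astype(np.uint8)*255,cv2.MORPH_OPEN,np.ones((2,2),np.uint8))
    c=max(cv2.findContours(m,cv2.RETR_EXTERNAL,cv2.CHAIN_APPROX_NONE)[0],key=cv2.contourArea)
    P=ray(f,c[:,0,:],z)[:,:2]
    (cx,cy),(w,h),a=cv2.minAreaRect((P*1000).astype(np.float32))
    print(name,'c',round(cx,1),round(cy,1),'wh',round(w,1),round(h,1),'ang',round(a,1),'area px',cv2.contourArea(c))
def roi(f,x0,y0,x1,y1):
    m=np.zeros(f['pixels'].shape[:2],bool);m[y0:y1,x0:x1]=1;return m
hs={k:cv2.cvtColor(f['pixels'],cv2.COLOR_RGB2HSV).astype(int) for k,f in F.items()}
H,Sa,V=np.moveaxis(hs['top'],-1,0)
rect(T,(H>95)&(H<130)&(Sa>100)&roi(T,150,160,245,250),.065,'tote')
rect(T,(Sa<45)&(V>140)&roi(T,285,150,385,255),.016,'lid plate')
rect(T,(H<20)&(Sa>160)&(V>150)&roi(T,315,185,355,222),.072,'post')
rect(T,(V<70)&roi(T,315,185,355,222),.04,'collar')
rect(T,(V<70)&roi(T,424,185,445,206),.053,'blackpeg')
rect(T,(Sa<60)&roi(T,395,155,470,245),.015,'tray+lip')
def crop(k,x0,y0,x1,y1):
    return cv2.resize(F[k]['pixels'][y0:y1,x0:x1][...,::-1],(395,395),interpolation=cv2.INTER_CUBIC)
cv2.imwrite('pics/crop0.png',np.hstack([crop('top',385,150,475,240),crop('side',275,290,395,390)]))
cv2.imwrite('pics/crop1.png',np.hstack([crop('top',210,150,390,330),crop('side',200,110,370,280)]))
E
python3 m.py
```

```text
tote c 557.1 293.5 wh 136.1 147.8 ang 6.9 area px 3201.5
lid plate c 564.0 -40.6 wh 157.2 156.8 ang 67.4 area px 3654.0
post c 563.9 -40.6 wh 18.3 34.6 ang 67.9 area px 83.5
collar c 562.5 -40.6 wh 41.9 58.6 ang 67.4 area px 356.0
blackpeg c 578.9 -282.1 wh 19.6 29.7 ang 30.5 area px 67.5
tray+lip c 577.4 -282.3 wh 188.8 133.7 ang 13.2 area px 3626.0
```

View pics/crop0.png

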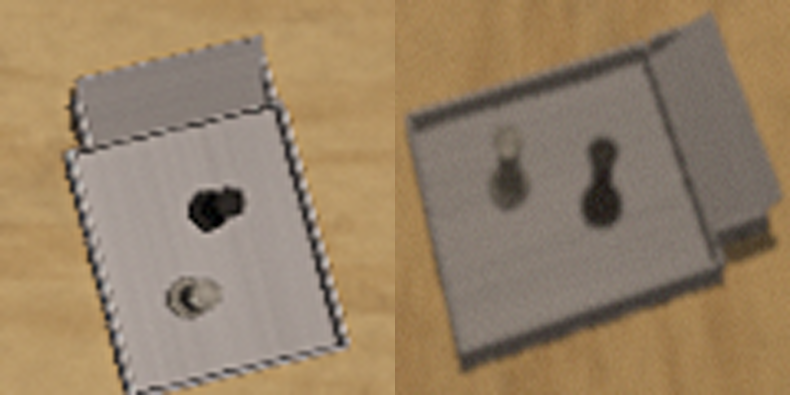

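View pics/crop1.png

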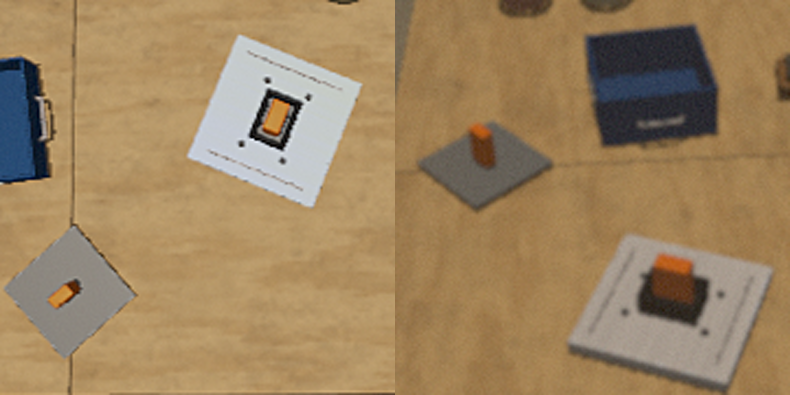

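The crops confirm the choice: white plate, black collar and tall orange post at (335,205), against a plain small grey plate at (240,284). In the tray, the black peg's head is at about (437.6,196) in top and (338.2,328) in side. The grey peg's head is at about (431.5,216.7) and (309.4,326.2).

```bash
cat >> h.py <<'E'
def plan(target,yaw,level=True):
    """shift/turn (tool axes, full-scale units) from measured pose to TCP target with tool x at world yaw deg, pointing down"""
    o=r.get_obs();A=R.from_rotvec(o['orientation']);
    best=None
    for k in (0,180):
        G=R.from_euler('z',yaw+k,degrees=True)*R.from_euler('x',180,degrees=True)
        t=(A.inv()*G).as_rotvec()
        if best is None or np.linalg.norm(t)<np.linalg.norm(best):best=t
    s=A.inv().apply(np.array(target)-o['tcp_pos'])
    x=A.as_matrix()[:,0]
    print('tcp',o['tcp_pos'].round(4),'yaw',np.degrees(np.arctan2(x[1],x[0])).round(1),'grip',round(o['grip_width'],4),'F',o['contact_force'].round(1),'q',o['joints'].round(2),'t',round(o['clock'],1))
    print(' shift',(s/.15).round(4),'turn',(best/np.pi).round(4))
E
python3 - <<'E'
from h import *
import pickle
F=pickle.load(open('F0.pkl','rb'));T=F['top'];S=F['side']
for n,(th,tf,sh,sf,zh) in dict(black=((437.6,196),(432.8,197.8),(338.2,328),(337.9,342.7),.047),grey=((431.5,216.7),(427.8,217.9),(309.4,326.2),(309.6,337.6),.041)).items():
    print(n,[ray(f,p,z)[0].round(4) for f,p,z in((T,th,zh),(T,tf,.005),(S,sh,zh),(S,sf,.008))])
print('tote corners', ray(T,[(166,183),(229,178),(233,234),(172,237)],.065).round(4)[:,:2])
plan([.556,-.294,.2],13.2)
E
```

```text
black [array([ 0.5834, -0.2915,  0.047 ]), array([ 0.5832, -0.2912,  0.005 ]), array([ 0.5837, -0.2851,  0.047 ]), array([ 0.5833, -0.2911,  0.008 ])]
grey [array([ 0.5326, -0.2766,  0.041 ]), array([ 0.5314, -0.2768,  0.005 ]), array([ 0.5317, -0.2738,  0.041 ]), array([ 0.5313, -0.2768,  0.008 ])]
tote corners [[0.6169 0.3762]
 [0.6285 0.2218]
 [0.4917 0.2098]
 [0.4851 0.3575]]
tcp [ 0.2171 -0.6386  0.2414] yaw 18.8 grip 0.0853 F [-0.7  0.5  0. ] q [ 1.13  0.48  0.02  1.56 -0.01  1.11 -0.08] t 0.1
 shift [ 2.8785 -1.4474  0.2781] turn [-0.0005  0.0001  0.031 ]
```

>>> send_rows([
  [0.5, 0.96, -0.48, 0.093, 0, 0, 0],
  [0.5, 0.96, -0.48, 0.093, 0, 0, 0],
  [0.5, 0.96, -0.48, 0.093, 0, 0, 0],
  [0.5, 0.96, -0.48, 0.093, 0, 0, 0],
  [0.5, 0.96, -0.48, 0.093, 0, 0, 0],
  [0.5, 0.96, -0.48, 0.093, 0, 0, 0],
], squeeze=30)

```text
clock: 0.6
tcp_pos: [0.3329, -0.5221, 0.2279]
orientation: [-3.097, -0.521, -0.001]
contact_force: [-1.0, -1.2, 0.9]
grip_width: 0.0426
```

>>> send_rows([
  [0.5, 0.96, -0.48, 0.093, 0, 0, 0],
  [0.5, 0.96, -0.48, 0.093, 0, 0, 0],
  [0.5, 0.96, -0.48, 0.093, 0, 0, 0],
  [0.5, 0.96, -0.48, 0.093, 0, 0, 0],
  [0.5, 0.96, -0.48, 0.093, 0, 0, 0],
  [0.5, 0.96, -0.48, 0.093, 0, 0, 0],
])

```text
clock: 1.1
tcp_pos: [0.4446, -0.409, 0.2141]
orientation: [-3.098, -0.517, 0.0]
contact_force: [-0.9, -1.0, 0.6]
grip_width: 0.0426
```

>>> send_rows([
  [0.5, 0.96, -0.48, 0.093, 0, 0, 0.031],
  [0.5, 0.96, -0.48, 0.093, 0, 0, 0.031],
  [0.5, 0.96, -0.48, 0.093, 0, 0, 0.031],
  [0.5, 0.96, -0.48, 0.093, 0, 0, 0.031],
  [0.5, 0.96, -0.48, 0.093, 0, 0, 0.031],
  [0.5, 0.96, -0.48, 0.093, 0, 0, 0.031],
  [0.5, 0.96, -0.48, 0.093, 0, 0, 0.031],
])

```text
clock: 1.68
tcp_pos: [0.5552, -0.2985, 0.2002]
orientation: [3.12, 0.356, -0.002]
contact_force: [-0.7, -1.4, -0.5]
grip_width: 0.0427
```

```bash
python3 - <<'E'
from h import *
import pickle
f=grab('wrist','w1.png');pickle.dump(f,open('w1.pkl','wb'))
plan([.532,-.277,.1],13.2)
print(proj(f,[[.583,-.291,.047],[.532,-.277,.041]]))
E
```

```text
tcp [ 0.5549 -0.2989  0.2004] yaw 12.9 grip 0.0428 F [-0.4 -0.2 -0. ] q [ 0.47  0.45 -0.1   1.7   0.05  0.99 -0.99] t 1.7
 shift [-0.1152 -0.1773  0.6691] turn [ 0.0004  0.0005 -0.0014]
[[314.58448978 162.68773991]
 [291.95869146 203.22193495]]
```

View pics/w1.png

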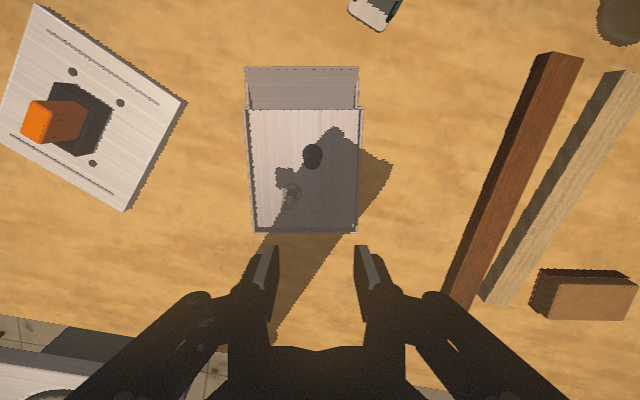

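The wrist view shows the tray, with the black peg at about (312,155) and the grey at (290,193). These are 8–10 px above the predicted points, so I'll check against the tray corners and lids.

```bash
python3 - <<'E'
from h import *
import pickle
T=pickle.load(open('F0.pkl','rb'))['top'];f=pickle.load(open('w1.pkl','rb'))
c=np.array([(70,155),(280,108),(345,345),(130,392)])*90/395+[385,150]
print('top',ray(T,c,.018).round(4)[:,:2])
print('wrist',ray(f,[(245,110),(362,110),(357,232),(250,232)],.018).round(4)[:,:2])
print('postproj',proj(f,[[.564,-.0406,.072]]))
M=cv2.Rodrigues(np.array(f['rvec']))[0];print(-M.T@np.array(f['tvec']).ravel(),M[2],f['camera_matrix'])
E
python3 -c "
import cv2
a=cv2.imread('pics/w1.png')[90:250,230:390];cv2.imwrite('pics/w1c.png',cv2.resize(cv2.convertScaleAbs(a,alpha=1.6),(560,560),interpolation=cv2.INTER_CUBIC))"
```

```text
top [[ 0.6144 -0.2074]
 [ 0.6413 -0.3302]
 [ 0.5033 -0.3628]
 [ 0.4769 -0.2387]]
wrist [[ 0.6161 -0.2068]
 [ 0.6444 -0.3289]
 [ 0.5047 -0.3628]
 [ 0.4748 -0.2337]]
postproj [[ 39.40054667 126.51381777]]
[ 0.63826092 -0.27929344  0.33191743] [-0.31560677 -0.07450574 -0.9459605 ] [[278.67190674   0.         316.0115914 ]
 [  0.         278.67190674 200.41438627]
 [  0.           0.           1.        ]]
```

View pics/w1c.png

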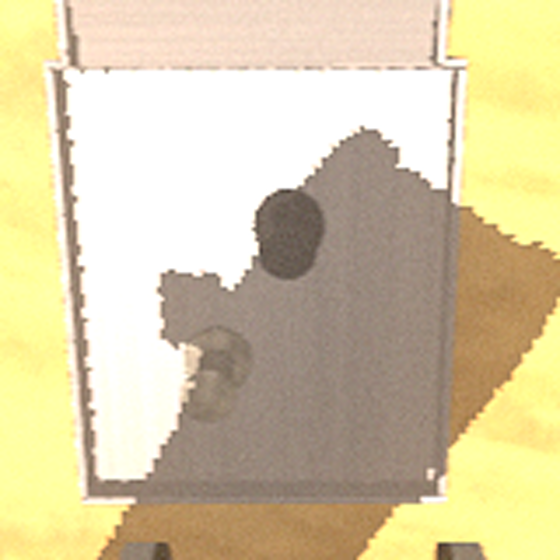

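```bash
python3 - <<'E'
from h import *
plan([.533,-.276,.034],13.2)
E
```

```text
tcp [ 0.5549 -0.2989  0.2004] yaw 12.9 grip 0.0428 F [-0.4 -0.2 -0. ] q [ 0.47  0.45 -0.1   1.7   0.05  0.99 -0.99] t 1.7
 shift [-0.1065 -0.1828  1.1091] turn [ 0.0004  0.0005 -0.0014]
```

>>> send_rows([
  [0.5, -0.107, -0.183, 0.3, 0, 0, 0],
  [0.5, -0.107, -0.183, 0.5, 0, 0, 0],
  [0.5, -0.107, -0.183, 0.6, 0, 0, 0],
  [0.5, -0.107, -0.183, 0.7, 0, 0, 0],
  [0.5, -0.107, -0.183, 0.8, 0, 0, 0],
  [0.5, -0.107, -0.183, 0.9, 0, 0, 0],
  [0.5, -0.107, -0.183, 0.95, 0, 0, 0],
  [0.5, -0.107, -0.183, 1.0, 0, 0, 0],
])

```text
clock: 2.4
tcp_pos: [0.5335, -0.2746, 0.05]
orientation: [3.121, 0.356, -0.002]
contact_force: [0.1, 0.4, 0.3]
grip_width: 0.0427
```

>>> send_rows([
  [0.5, 0, 0, 0.05, 0, 0, 0],
  [0.5, 0, 0, 0.11, 0, 0, 0],
  [0.5, 0, 0, 0.11, 0, 0, 0],
  [0.1, 0, 0, 0.11, 0, 0, 0],
  [0, 0, 0, 0.11, 0, 0, 0],
  [0, 0, 0, 0.11, 0, 0, 0],
  [0, 0, 0, 0.11, 0, 0, 0],
  [0, 0, 0, 0.11, 0, 0, 0],
])

```text
clock: 3.07
tcp_pos: [0.5353, -0.2726, 0.0345]
orientation: [3.12, 0.361, 0.001]
contact_force: [0.0, -0.4, 0.9]
grip_width: 0.0134
```

>>> send_rows([
  [0, 0, 0, -0.1, 0, 0, 0],
  [0, 0, 0, -0.3, 0, 0, 0],
  [0, 0, 0, -0.5, 0, 0, 0],
  [0, 0, 0, -0.7, 0, 0, 0],
  [0, 0, 0, -0.85, 0, 0, 0],
  [0, 0, 0, -0.85, 0, 0, 0],
  [0, 0, 0, -0.85, 0, 0, 0],
])

```text
clock: 3.65
tcp_pos: [0.5357, -0.2728, 0.1631]
orientation: [3.119, 0.361, 0.005]
contact_force: [-0.3, 0.2, -0.4]
grip_width: 0.0135
```

```bash
python3 - <<'E'
from h import *
# tote centre est (.556,.299), yaw 6.9; grey at tote x -0.03
a=np.radians(6.9);c=np.array([.556,.299]);
p=c-.03*np.array([np.cos(a),np.sin(a)]);print(p)
plan([*p,.14],6.9)
E
```

```text
[0.52621728 0.29539589]
tcp [ 0.5357 -0.2728  0.1631] yaw 13.2 grip 0.0135 F [-0.3  0.2 -0.4] q [ 0.45  0.44 -0.11  1.81  0.06  0.89 -1.02] t 3.6
 shift [ 0.8025 -3.7029  0.1486] turn [ 0.0006 -0.0009  0.035 ]
```

```bash
python3 - <<'E'
from h import *
f=grab('side');g=grab('wrist')
p=proj(f,[r.get_obs()['tcp_pos']])[0].astype(int);print(p)
def c(f,p,w):
    x,y=np.clip(p[0],w,639-w),np.clip(p[1],w,399-w);return cv2.convertScaleAbs(cv2.resize(f['pixels'][y-w:y+w,x-w:x+w,::-1],(390,390),interpolation=cv2.INTER_CUBIC),alpha=1.5)
q=proj(g,[r.get_obs()['tcp_pos']])[0].astype(int);print(q)
cv2.imwrite('pics/g1.png',np.hstack([c(f,p,60),c(g,q,90)]))
E
```

```text
[309 284]
[314 269]
```

View pics/g1.png

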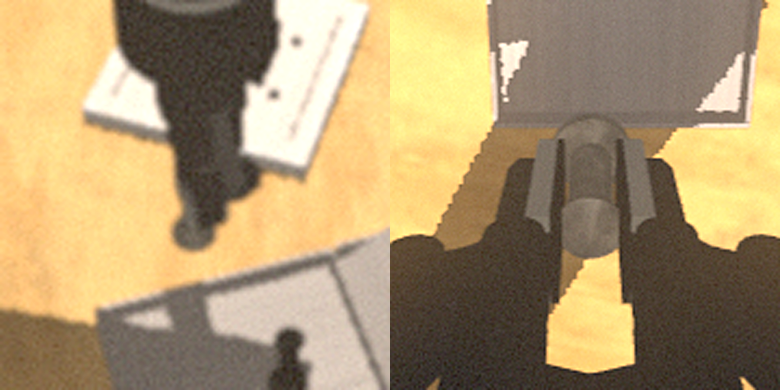

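The grey peg is held by the waist, upright, clear of the tray, with its foot at about (308,296) in the side view. Carrying it to the tote.

>>> send_rows([
  [0, 0.2, -0.926, 0, 0, 0, 0.035],
  [0, 0.2, -0.926, 0, 0, 0, 0.035],
  [0, 0.2, -0.926, 0, 0, 0, 0.035],
  [0, 0.2, -0.926, 0, 0, 0, 0.035],
  [0, 0.2, -0.926, 0, 0, 0, 0.035],
])

```text
clock: 4.17
tcp_pos: [0.5317, -0.1239, 0.1599]
orientation: [-3.132, -0.202, 0.004]
contact_force: [1.1, 0.2, 0.2]
grip_width: 0.0136
```

>>> send_rows([
  [0, 0.098, -0.942, 0, 0, 0, 0],
  [0, 0.098, -0.942, 0, 0, 0, 0],
  [0, 0.098, -0.942, 0, 0, 0, 0],
  [0, 0.098, -0.942, 0, 0, 0, 0],
  [0, 0.098, -0.942, 0, 0, 0, 0],
])

```text
clock: 4.58
tcp_pos: [0.5293, 0.0168, 0.1604]
orientation: [-3.133, -0.2, 0.003]
contact_force: [0.5, 0.4, 0.2]
grip_width: 0.0136
```

>>> send_rows([
  [0, 0.098, -0.942, 0, 0, 0, 0],
  [0, 0.098, -0.942, 0, 0, 0, 0],
  [0, 0.098, -0.942, 0, 0, 0, 0],
  [0, 0.098, -0.942, 0, 0, 0, 0],
  [0, 0.098, -0.942, 0, 0, 0, 0],
])

```text
clock: 5.0
tcp_pos: [0.527, 0.158, 0.1605]
orientation: [-3.133, -0.198, 0.002]
contact_force: [0.1, 0.8, -0.1]
grip_width: 0.0135
```

>>> send_rows([
  [0, 0.098, -0.8, 0, 0, 0, 0],
  [0, 0.098, -0.8, 0, 0, 0, 0],
  [0, 0.098, -0.8, 0, 0, 0, 0],
  [0, 0.098, -0.8, 0, 0, 0, 0],
  [0, 0.098, -0.8, 0, 0, 0, 0],
  [0, 0.098, -0.8, 0, 0, 0, 0],
])

```text
clock: 5.5
tcp_pos: [0.5283, 0.2718, 0.1603]
orientation: [3.134, 0.186, -0.002]
contact_force: [-0.1, -0.4, -0.8]
grip_width: 0.0136
```

```bash
python3 - <<'E'
from h import *
import pickle
f=grab('wrist','w2.png');pickle.dump(f,open('w2.pkl','wb'))
plan([.5262,.2954,.045],6.9)
a=np.radians(6.9);Rz=np.array([[np.cos(a),-np.sin(a)],[np.sin(a),np.cos(a)]])
k=[[*(Rz@[x,y]+[.556,.299]),.065] for x,y in((.068,.068),(.068,-.068),(-.068,-.068),(-.068,.068))]
print(proj(f,k).round(1))
E
```

```text
tcp [0.5285 0.2713 0.1605] yaw 6.7 grip 0.0137 F [-0.4 -0.5 -0.3] q [-0.39  0.45 -0.24  1.82  0.13  0.9  -2.15] t 5.5
 shift [ 0.0044 -0.1631  0.7695] turn [ 0.0008  0.0004 -0.0011]
[[193.8  86.2]
 [374.1  85.9]
 [364.3 246.6]
 [215.3 247. ]]
```

View pics/w2.png

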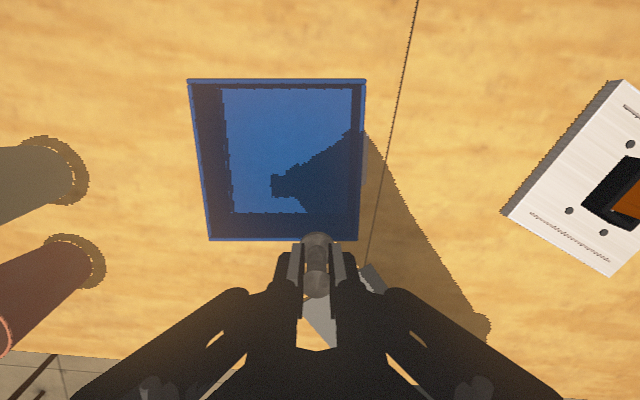

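The wrist view shows the tote rim corners at (187,79), (366,79), (358,241) and (210,241), with the grey peg still held. I'll refine the tote centre from these.

```bash
cat > tote.py <<'E'
from h import *
import pickle,sys
f=pickle.load(open(sys.argv[1],'rb'))
H,S,V=np.moveaxis(cv2.cvtColor(f['pixels'],cv2.COLOR_RGB2HSV).astype(int),-1,0)
m=((H>95)&(H<130)&(S>100)).astype(np.uint8)
m[int(sys.argv[2]) if len(sys.argv)>2 else 250:]=0
c=max(cv2.findContours(m,cv2.RETR_EXTERNAL,cv2.CHAIN_APPROX_NONE)[0],key=cv2.contourArea)
q=cv2.approxPolyDP(cv2.convexHull(c),8,True)[:,0];print(q.tolist())
P=ray(f,c[:,0],.065)[:,:2]
print('rect',cv2.minAreaRect((P*1000).astype(np.float32)))
W=ray(f,q,.065)[:,:2];print(W.round(4).tolist(),'mean',W.mean(0).round(4))
E
python3 tote.py w2.pkl
python3 - <<'E'
from h import *
import pickle
f=pickle.load(open('F0.pkl','rb'))['top']
H,S,V=np.moveaxis(cv2.cvtColor(f['pixels'],cv2.COLOR_RGB2HSV).astype(int),-1,0)
m=((H>95)&(H<130)&(S>100)).astype(np.uint8)
c=max(cv2.findContours(m,cv2.RETR_EXTERNAL,cv2.CHAIN_APPROX_NONE)[0],key=cv2.contourArea)
q=cv2.approxPolyDP(cv2.convexHull(c),5,True)[:,0];print(q.tolist(),ray(f,q,.065).round(4)[:,:2].tolist())
E
```

```text
[[351, 89], [345, 209], [317, 229], [234, 211], [221, 89]]
rect ((564.3991088867188, 298.54510498046875), (116.84976959228516, 98.96376037597656), 6.64041805267334)
[[0.6274, 0.2567], [0.5309, 0.2464], [0.5091, 0.2683], [0.5177, 0.3422], [0.6158, 0.3543]] mean [0.5602 0.2936]
[[224, 179], [231, 230], [171, 236], [166, 183]] [[0.6261, 0.234], [0.5014, 0.2148], [0.4876, 0.36], [0.6169, 0.3762]]
```

```bash
python3 - <<'E'
from h import *
import pickle
f=pickle.load(open('w2.pkl','rb'))
W=ray(f,[(187,79),(366,79),(358,241),(210,241)],.065)[:,:2];print(W.round(4),W.mean(0))
d=W[0]-W[3]+W[1]-W[2];print(np.degrees(np.arctan2(d[1],d[0])))
e=W[0]-W[1];e2=W[3]-W[2];print(*[np.degrees(np.arctan2(-v[0],v[1])) for v in(e,e2)], [np.linalg.norm(v) for v in(e,e2,W[0]-W[3],W[1]-W[2])])
E
```

```text
[[0.6197 0.3796]
 [0.6357 0.2466]
 [0.5016 0.23  ]
 [0.4859 0.3631]] [0.5607364  0.30483181]
7.061934629863016
6.824041068661023 6.738778607660002 [np.float64(0.13397380636570974), np.float64(0.1340095330592111), np.float64(0.1348590438993825), np.float64(0.1350586108432477)]
```

>>> send_rows([
  [0, 0.036, -0.19, 0, 0, 0, 0],
  [0, 0.036, -0.19, 0.2, 0, 0, 0],
  [0, 0.036, -0.19, 0.4, 0, 0, 0],
  [0, 0.036, -0.19, 0.55, 0, 0, 0],
  [0, 0.036, -0.19, 0.7, 0, 0, 0],
  [0, 0.036, -0.19, 0.78, 0, 0, 0],
  [0, 0.036, -0.19, 0.78, 0, 0, 0],
  [0.45, 0.036, -0.19, 0.78, 0, 0, 0],
  [0.45, 0.036, -0.19, 0.78, 0, 0, 0],
  [0.45, 0.036, -0.19, 0.78, 0, 0, 0],
  [0.45, 0.036, -0.19, 0.5, 0, 0, 0],
  [0.45, 0.036, -0.19, 0.25, 0, 0, 0],
  [0.45, 0.036, -0.19, 0, 0, 0, 0],
  [0.45, 0.036, -0.19, -0.1, 0, 0, 0],
  [0.45, 0.036, -0.19, -0.1, 0, 0, 0],
])

```text
clock: 6.8
tcp_pos: [0.5326, 0.3055, 0.1831]
orientation: [-3.131, -0.188, -0.015]
contact_force: [-0.4, 0.4, -0.5]
grip_width: 0.0383
```

```bash
python3 - <<'E'
from h import *
import pickle
f=grab('wrist','w3.png');pickle.dump(f,open('w3.pkl','wb'))
plan([.5845,-.2900,.16],13.2)
E
```

```text
tcp [0.5314 0.3046 0.1803] yaw 6.9 grip 0.0386 F [ 0.9  0.5 -1.1] q [-0.43  0.45 -0.25  1.76  0.13  0.94 -2.19] t 6.8
 shift [-0.1245  3.9782  0.1231] turn [-0.0008 -0.0021 -0.0351]
```

View pics/w3.png

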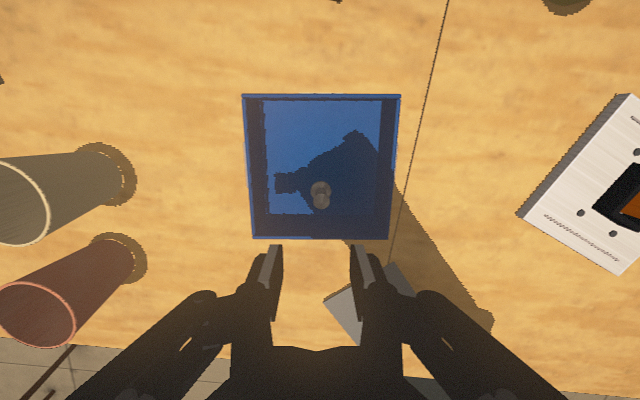

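The grey peg stands in the tote at (320,193). The rim corners are at (242,94), (401,94), (389,240) and (252,240). Going back for the black peg.

>>> send_rows([
  [0.5, -0.03, 0.99, 0, 0, 0, 0],
  [0.5, -0.03, 0.99, 0, 0, 0, 0],
  [0.5, -0.03, 0.99, 0, 0, 0, 0],
  [0.5, -0.03, 0.99, 0, 0, 0, 0],
  [0.5, -0.03, 0.99, 0, 0, 0, 0],
])

```text
clock: 7.27
tcp_pos: [0.5433, 0.1474, 0.1754]
orientation: [3.132, 0.174, -0.003]
contact_force: [-0.3, -0.8, 0.2]
grip_width: 0.0427
```

>>> send_rows([
  [0.5, -0.03, 0.99, 0, 0, 0, 0],
  [0.5, -0.03, 0.99, 0, 0, 0, 0],
  [0.5, -0.03, 0.99, 0, 0, 0, 0],
  [0.5, -0.03, 0.99, 0, 0, 0, 0],
  [0.5, -0.03, 0.99, 0, 0, 0, 0],
])

```text
clock: 7.68
tcp_pos: [0.5561, 0.0004, 0.1755]
orientation: [3.133, 0.175, -0.003]
contact_force: [-0.4, -0.3, 0.3]
grip_width: 0.0427
```

>>> send_rows([
  [0.5, -0.03, 0.99, 0, 0, 0, 0],
  [0.5, -0.03, 0.99, 0, 0, 0, 0],
  [0.5, -0.03, 0.99, 0, 0, 0, 0],
  [0.5, -0.03, 0.99, 0, 0, 0, 0],
  [0.5, -0.03, 0.99, 0, 0, 0, 0],
])

```text
clock: 8.1
tcp_pos: [0.5691, -0.147, 0.1757]
orientation: [3.134, 0.176, -0.002]
contact_force: [0.5, -0.2, 0.3]
grip_width: 0.0427
```

>>> send_rows([
  [0.5, -0.03, 0.99, 0.12, 0, 0, -0.035],
  [0.5, -0.03, 0.99, 0.12, 0, 0, -0.035],
  [0.5, -0.03, 0.99, 0.12, 0, 0, -0.035],
  [0.5, -0.03, 0.99, 0.12, 0, 0, -0.035],
  [0.5, -0.03, 0.99, 0.12, 0, 0, -0.035],
  [0.5, -0.03, 0.99, 0.12, 0, 0, -0.035],
  [0.5, -0.03, 0.99, 0.12, 0, 0, -0.035],
])

```text
clock: 8.68
tcp_pos: [0.5836, -0.2857, 0.1578]
orientation: [-3.118, -0.364, 0.001]
contact_force: [0.3, 0.3, -0.3]
grip_width: 0.0421
```

```bash
python3 - <<'E'
from h import *
import pickle
f=pickle.load(open('w3.pkl','rb'))
W=ray(f,[(242,94),(401,94),(389,240),(252,240)],.065)[:,:2];print(W.round(4),W.mean(0))
print([np.linalg.norm(W[i]-W[(i+1)%4]).round(4) for i in range(4)])
plan([.5845,-.2900,.040],13.2)
g=grab('wrist');V=g['pixels'].max(2)
p=proj(g,[[.5845,-.29,.03]])[0].astype(int);m=(V[p[1]-25:p[1]+25,p[0]-25:p[0]+25]<55);y,x=np.nonzero(m);print(p,len(x),x.mean()+p[0]-25,y.mean()+p[1]-25, ray(g,(x.mean()+p[0]-25,y.mean()+p[1]-25),.028))
E
```

```text
[[0.6196 0.3794]
 [0.6357 0.2466]
 [0.5013 0.2292]
 [0.4846 0.3644]] [0.56027704 0.30490474]
[np.float64(0.1337), np.float64(0.1355), np.float64(0.1361), np.float64(0.1359)]
tcp [ 0.5836 -0.2857  0.1578] yaw 13.3 grip 0.0421 F [ 0.3  0.3 -0.3] q [ 0.44  0.52 -0.11  1.69  0.06  0.94 -1.03] t 8.7
 shift [-0.0009  0.031   0.7852] turn [-0.0007  0.0001  0.0007]
[320 197] 201 319.76119402985074 196.1044776119403 [[ 0.58475084 -0.28923224  0.028     ]]
```

>>> send_rows([
  [0.5, 0.0, 0.015, 0.2, 0, 0, 0],
  [0.5, 0.0, 0.015, 0.4, 0, 0, 0],
  [0.5, 0.0, 0.015, 0.55, 0, 0, 0],
  [0.5, 0.0, 0.015, 0.65, 0, 0, 0],
  [0.5, 0.0, 0.015, 0.72, 0, 0, 0],
  [0.5, 0.0, 0.015, 0.785, 0, 0, 0],
  [0.5, 0.0, 0.015, 0.785, 0, 0, 0],
  [0.2, 0.0, 0.015, 0.785, 0, 0, 0],
  [0, 0.0, 0.015, 0.785, 0, 0, 0],
  [0, 0.0, 0.015, 0.785, 0, 0, 0],
  [0, 0.0, 0.015, 0.785, 0, 0, 0],
  [0, 0.0, 0.015, 0.785, 0, 0, 0],
  [0, 0.0, 0.015, 0.6, 0, 0, 0],
  [0, 0.0, 0.015, 0.4, 0, 0, 0],
  [0, 0.0, 0.015, 0.2, 0, 0, 0],
  [0, 0.0, 0.015, 0, 0, 0, 0],
  [0, 0.0, 0.015, -0.05, 0, 0, 0],
  [0, 0.0, 0.015, -0.05, 0, 0, 0],
])

```text
clock: 10.23
tcp_pos: [0.5854, -0.2913, 0.1693]
orientation: [3.118, 0.36, 0.008]
contact_force: [0.6, -0.2, -0.5]
grip_width: 0.0138
```

```bash
python3 - <<'E'
from h import *
a=np.radians(6.9);p=np.array([.5605,.304])+.03*np.array([np.cos(a),np.sin(a)]);print(p)
plan([*p,.165],6.9)
f=grab('wrist');c=f['pixels'][200:320,260:380]
t=proj(f,[r.get_obs()['tcp_pos']])[0];print(t)
T=grab('top');p=proj(T,[[.5845,-.29,.03]])[0].astype(int)
E
```

```text
[0.59028272 0.30760411]
tcp [ 0.5854 -0.2913  0.1693] yaw 13.2 grip 0.0138 F [ 0.6 -0.2 -0.5] q [ 0.44  0.51 -0.11  1.67  0.06  0.95 -1.03] t 10.2
 shift [ 0.9419 -3.8804  0.0196] turn [ 0.0011 -0.0016  0.0349]
[314.06477541 269.21381033]
```

>>> send_rows([
  [0, 0.235, -0.97, 0, 0, 0, 0.035],
  [0, 0.235, -0.97, 0, 0, 0, 0.035],
  [0, 0.235, -0.97, 0, 0, 0, 0.035],
  [0, 0.235, -0.97, 0, 0, 0, 0.035],
  [0, 0.235, -0.97, 0, 0, 0, 0.035],
])

```text
clock: 10.75
tcp_pos: [0.5841, -0.1321, 0.1638]
orientation: [-3.13, -0.204, 0.005]
contact_force: [-0.6, 0.5, -0.4]
grip_width: 0.0137
```

>>> send_rows([
  [0, 0.128, -0.98, 0, 0, 0, 0],
  [0, 0.128, -0.98, 0, 0, 0, 0],
  [0, 0.128, -0.98, 0, 0, 0, 0],
  [0, 0.128, -0.98, 0, 0, 0, 0],
  [0, 0.128, -0.98, 0, 0, 0, 0],
])

```text
clock: 11.17
tcp_pos: [0.585, 0.015, 0.1642]
orientation: [-3.131, -0.204, 0.004]
contact_force: [-0.4, 0.5, -0.1]
grip_width: 0.0138
```

>>> send_rows([
  [0, 0.128, -0.98, 0, 0, 0, 0],
  [0, 0.128, -0.98, 0, 0, 0, 0],
  [0, 0.128, -0.98, 0, 0, 0, 0],
  [0, 0.128, -0.98, 0, 0, 0, 0],
  [0, 0.128, -0.98, 0, 0, 0, 0],
])

```text
clock: 11.58
tcp_pos: [0.586, 0.1626, 0.1643]
orientation: [-3.132, -0.202, 0.004]
contact_force: [-0.7, -0.0, 0.3]
grip_width: 0.0134
```

>>> send_rows([
  [0, 0.128, -0.98, 0, 0, 0, 0],
  [0, 0.128, -0.98, 0, 0, 0, 0],
  [0, 0.128, -0.98, 0, 0, 0, 0],
  [0, 0.128, -0.98, 0, 0, 0, 0],
  [0, 0.128, -0.98, 0, 0, 0, 0],
  [0, 0.128, -0.98, 0, 0, 0, 0],
])

```text
clock: 12.08
tcp_pos: [0.5883, 0.3039, 0.1639]
orientation: [3.134, 0.192, -0.004]
contact_force: [0.3, -1.0, -0.7]
grip_width: 0.0135
```

```bash
python3 - <<'E'
from h import *
plan([.590,.3076,.05],6.9)
E
```

```text
tcp [0.5883 0.3039 0.1639] yaw 7.0 grip 0.0135 F [ 0.3 -1.  -0.7] q [-0.43  0.54 -0.2   1.65  0.12  0.97 -2.12] t 12.1
 shift [ 0.0161 -0.0239  0.7592] turn [0.0004 0.0009 0.0007]
```

>>> send_rows([
  [0, 0.016, -0.024, 0.2, 0, 0, 0],
  [0, 0.016, -0.024, 0.4, 0, 0, 0],
  [0, 0.016, -0.024, 0.55, 0, 0, 0],
  [0, 0.016, -0.024, 0.7, 0, 0, 0],
  [0, 0.016, -0.024, 0.775, 0, 0, 0],
  [0, 0.016, -0.024, 0.775, 0, 0, 0],
  [0, 0.016, -0.024, 0.775, 0, 0, 0],
  [0.45, 0.016, -0.024, 0.775, 0, 0, 0],
  [0.45, 0.016, -0.024, 0.775, 0, 0, 0],
  [0.45, 0.016, -0.024, 0.775, 0, 0, 0],
  [0.45, 0.016, -0.024, 0.5, 0, 0, 0],
  [0.45, 0.016, -0.024, 0.25, 0, 0, 0],
  [0.45, 0.016, -0.024, 0, 0, 0, 0],
  [0.45, 0, 0, -0.15, 0, 0, 0],
  [0.45, 0, 0, -0.3, 0, 0, 0],
  [0.45, 0, 0, -0.3, 0, 0, 0],
])

```text
clock: 13.42
tcp_pos: [0.5916, 0.3054, 0.2179]
orientation: [-3.131, -0.188, -0.015]
contact_force: [0.6, 0.9, 0.4]
grip_width: 0.0381
```

```bash
python3 - <<'E'
from h import *
import pickle
f=grab('wrist','w4.png');pickle.dump(f,open('w4.pkl','wb'))
plan([.564,-.040,.16],-22.6)
E
```

```text
tcp [0.5907 0.3049 0.2152] yaw 6.9 grip 0.0385 F [ 0.  -0.8  0.4] q [-0.42  0.49 -0.21  1.6   0.11  1.05 -2.11] t 13.5
 shift [-0.4549  2.2627  0.3587] turn [-0.0014 -0.0018  0.1638]
```

View pics/w4.png

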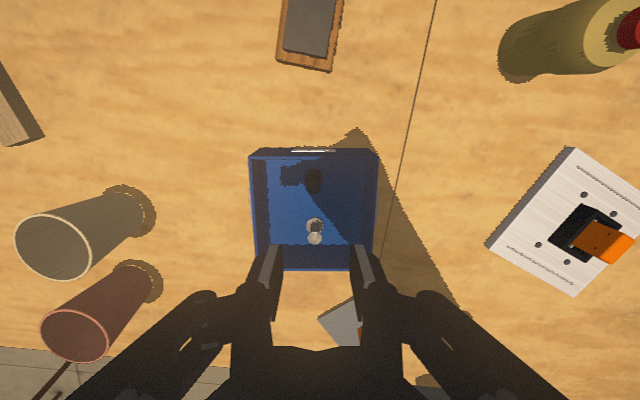

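Both pegs stand in the tote: black at (313,180), grey at (314,232). Now to the lids.

>>> send_rows([
  [0.6, -0.15, 0.75, 0.1, 0, 0, 0],
  [0.6, -0.15, 0.75, 0.1, 0, 0, 0],
  [0.6, -0.15, 0.75, 0.1, 0, 0, 0],
  [0.6, -0.15, 0.75, 0.1, 0, 0, 0],
])

```text
clock: 13.8
tcp_pos: [0.5797, 0.1797, 0.194]
orientation: [3.13, 0.174, -0.005]
contact_force: [0.1, -2.5, -0.9]
grip_width: 0.0513
```

>>> send_rows([
  [0.6, -0.15, 0.75, 0.1, 0, 0, 0],
  [0.6, -0.15, 0.75, 0.1, 0, 0, 0],
  [0.6, -0.15, 0.75, 0.1, 0, 0, 0],
  [0.6, -0.15, 0.75, 0.1, 0, 0, 0],
])

```text
clock: 14.13
tcp_pos: [0.57, 0.0659, 0.1792]
orientation: [3.132, 0.173, -0.006]
contact_force: [0.1, -1.2, -0.4]
grip_width: 0.0509
```

>>> send_rows([
  [0.6, -0.15, 0.75, 0.1, 0, 0, 0.164],
  [0.6, -0.15, 0.75, 0.1, 0, 0, 0.164],
  [0.6, -0.15, 0.75, 0.1, 0, 0, 0.164],
  [0.6, -0.15, 0.75, 0.1, 0, 0, 0.164],
  [0.6, -0.15, 0.75, 0.1, 0, 0, 0.164],
  [0.6, -0.15, 0.75, 0.1, 0, 0, 0.164],
  [0.6, -0.15, 0.75, 0.1, 0, 0, 0.164],
  [0.6, -0.15, 0.75, 0.1, 0, 0, 0.164],
])

```text
clock: 14.8
tcp_pos: [0.5628, -0.0374, 0.1659]
orientation: [-3.081, 0.608, 0.0]
contact_force: [-0.4, 0.3, 0.5]
grip_width: 0.0511
```

```bash
python3 - <<'E'
from h import *
import pickle
f=grab('wrist','w5.png');pickle.dump(f,open('w5.pkl','wb'))
H,S,V=np.moveaxis(cv2.cvtColor(f['pixels'],cv2.COLOR_RGB2HSV).astype(int),-1,0)
p=proj(f,[[.564,-.0406,.072]])[0];print(p)
for nm,m,z in(('orange',(H<20)&(S>170)&(V>60),.072),('white',(S<60)&(V>110),.016)):
    m=m.astype(np.uint8); m[:int(p[1])-130]=0;m[:,:int(p[0])-150]=0;m[:,int(p[0])+150:]=0
    cs=sorted(cv2.findContours(m,cv2.RETR_EXTERNAL,cv2.CHAIN_APPROX_NONE)[0],key=cv2.contourArea)[-2:]
    for c in cs:
        print(nm,cv2.contourArea(c),cv2.boundingRect(c),cv2.minAreaRect((ray(f,c[:,0],z)[:,:2]*1000).astype(np.float32)))
plan([.564,-.0406,.056],-22.6)
E
```

```text
[319.96431616 206.39777616]
orange 0.0 (322, 191, 1, 1) ((576.2037353515625, -47.394405364990234), (0.0, 0.0), 0.0)
orange 324.0 (194, 368, 23, 32) ((416.8087463378906, 155.4146270751953), (12.67174243927002, 52.3372917175293), 43.9488639831543)
white 679.0 (177, 346, 45, 49) ((376.4977722167969, 198.51625061035156), (43.20475769042969, 106.54170989990234), 34.03834915161133)
white 12772.0 (234, 109, 162, 144) ((567.372802734375, -36.57249450683594), (156.0981903076172, 155.14312744140625), 67.63406372070312)
tcp [ 0.5628 -0.0376  0.166 ] yaw -22.4 grip 0.0513 F [ 0.1 -0.2  0.4] q [-0.02  0.38 -0.03  1.9   0.01  0.86 -2.02] t 14.8
 shift [0.0154 0.0158 0.733 ] turn [-0.0002  0.      0.0013]
```

View pics/w5.png

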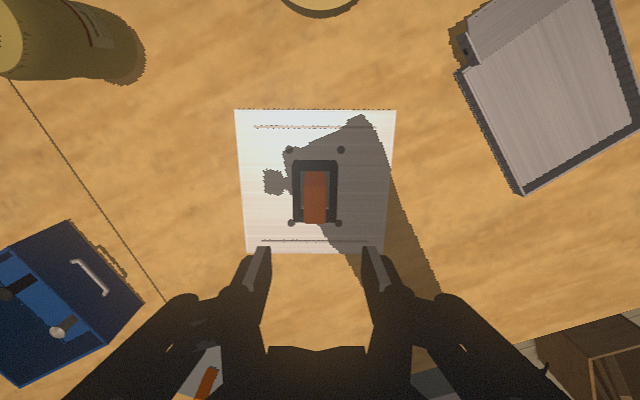

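The wrist view shows the lid square and centred: plate (234–396,109–253), post near (314,197). The orange post of the small look-alike is at the lower left. The wrist and top cameras agree on the lid-to-tote displacement, (-0.007, 0.341), so I'll use that. Gripping the post now.

>>> send_rows([
  [0.6, 0.022, -0.003, 0.2, 0, 0, 0],
  [0.6, 0.022, -0.003, 0.35, 0, 0, 0],
  [0.6, 0.022, -0.003, 0.5, 0, 0, 0],
  [0.6, 0.022, -0.003, 0.6, 0, 0, 0],
  [0.6, 0.022, -0.003, 0.67, 0, 0, 0],
  [0.6, 0.022, -0.003, 0.72, 0, 0, 0],
  [0.6, 0.022, -0.003, 0.72, 0, 0, 0],
  [0.3, 0.022, -0.003, 0.72, 0, 0, 0],
  [0, 0.022, -0.003, 0.72, 0, 0, 0],
  [0, 0.022, -0.003, 0.72, 0, 0, 0],
  [0, 0.022, -0.003, 0.72, 0, 0, 0],
  [0, 0.022, -0.003, 0.72, 0, 0, 0],
  [0, 0.022, -0.003, 0.72, 0, 0, 0],
  [0, 0.022, -0.003, 0.72, 0, 0, 0],
], squeeze=70)

```text
clock: 16.02
tcp_pos: [0.5671, -0.0396, 0.0594]
orientation: [-3.08, 0.615, -0.004]
contact_force: [-0.2, 1.4, 7.1]
grip_width: 0.0183
```

>>> send_rows([
  [0, 0, 0, -0.03, 0, 0, 0],
  [0, 0, 0, -0.06, 0, 0, 0],
  [0, 0, 0, -0.06, 0, 0, 0],
  [0, 0, 0, -0.06, 0, 0, 0],
])

```text
clock: 16.35
tcp_pos: [0.5656, -0.0403, 0.0671]
orientation: [3.08, -0.616, 0.0]
contact_force: [-0.1, -0.3, -4.2]
grip_width: 0.0188
```

```bash
python3 - <<'E'
from h import *
plan([.566-.0069,-.0385+.3415,.19],6.9)
print(r.get_obs()['moment'])
E
```

```text
tcp [ 0.5656 -0.0403  0.0671] yaw -22.6 grip 0.0188 F [-0.1 -0.3 -4.2] q [-0.02  0.53 -0.03  1.95  0.02  0.67 -2.02] t 16.4
 shift [-0.9209 -2.0955 -0.8198] turn [ 1.000e-04 -0.000e+00 -1.641e-01]
[-0.01214269  0.01360151  0.01619722]
```

Lifted: the contact force of about -4 N is the weight of both lids. Raising, carrying over and turning by 29.5°.

>>> send_rows([
  [0, 0, 0, -0.1, 0, 0, 0],
  [0, 0, 0, -0.25, 0, 0, 0],
  [0, 0, 0, -0.4, 0, 0, 0],
  [0, 0, 0, -0.55, 0, 0, 0],
  [0, 0, 0, -0.7, 0, 0, 0],
  [0, 0, 0, -0.78, 0, 0, 0],
  [0, 0, 0, -0.82, 0, 0, 0],
  [0, 0, 0, -0.82, 0, 0, 0],
])

```text
clock: 17.02
tcp_pos: [0.5662, -0.0402, 0.1907]
orientation: [-3.08, 0.616, -0.002]
contact_force: [-0.8, 0.3, -4.5]
grip_width: 0.0186
```

>>> send_rows([
  [0, -0.04, -0.09, 0, 0, 0, 0],
  [0, -0.09, -0.2, 0, 0, 0, 0],
  [0, -0.15, -0.34, 0, 0, 0, 0],
  [0, -0.22, -0.5, 0, 0, 0, 0],
  [0, -0.29, -0.66, 0, 0, 0, 0],
  [0, -0.36, -0.82, 0, 0, 0, 0],
  [0, -0.42, -0.96, 0, 0, 0, 0],
])

```text
clock: 17.6
tcp_pos: [0.5617, 0.1188, 0.1879]
orientation: [3.08, -0.615, -0.005]
contact_force: [0.4, -0.6, -4.3]
grip_width: 0.0191
```

>>> send_rows([
  [0, -0.07, -0.16, 0, 0, 0, -0.02],
  [0, -0.14, -0.32, 0, 0, 0, -0.04],
  [0, -0.21, -0.48, 0, 0, 0, -0.06],
  [0, -0.28, -0.64, 0, 0, 0, -0.08],
  [0, -0.35, -0.8, 0, 0, 0, -0.1],
  [0, -0.4, -0.9, 0, 0, 0, -0.12],
  [0, -0.43, -0.97, 0, 0, 0, -0.14],
  [0, -0.44, -1.0, 0, 0, 0, -0.155],
  [0, -0.44, -1.0, 0, 0, 0, -0.164],
  [0, -0.44, -1.0, 0, 0, 0, -0.164],
  [0, -0.44, -1.0, 0, 0, 0, -0.164],
])

```text
clock: 18.52
tcp_pos: [0.5591, 0.2802, 0.1881]
orientation: [3.135, 0.187, -0.004]
contact_force: [0.8, -0.6, -3.6]
grip_width: 0.0188
```

```bash
python3 - <<'E'
from h import *
import pickle
plan([.5595,.303,.19],6.9)
D={k:grab(k,k+'6.png') for k in('top','side')};pickle.dump(D,open('F6.pkl','wb'))
z=r.get_obs()['tcp_pos'][2]
E
```

```text
tcp [0.5591 0.2802 0.1881] yaw 6.8 grip 0.0188 F [ 0.8 -0.6 -3.6] q [-0.4   0.46 -0.22  1.72  0.12  0.98 -2.12] t 18.5
 shift [ 0.0208 -0.1504 -0.0128] turn [ 0.0004  0.0009 -0.0004]
```

>>> send_rows([
  [0, 0.01, -0.07, 0.06, 0, 0, 0],
  [0, 0.021, -0.15, 0.15, 0, 0, 0],
  [0, 0.021, -0.15, 0.25, 0, 0, 0],
  [0, 0.021, -0.15, 0.32, 0, 0, 0],
  [0, 0.021, -0.15, 0.36, 0, 0, 0],
  [0, 0.021, -0.15, 0.36, 0, 0, 0],
  [0, 0.021, -0.15, 0.36, 0, 0, 0],
])

```text
clock: 19.2
tcp_pos: [0.5602, 0.3035, 0.1354]
orientation: [3.135, 0.189, -0.001]
contact_force: [-0.4, 0.0, -2.3]
grip_width: 0.0185
```

```bash
cat > lid.py <<'E'
from h import *
import pickle
plan([.5595,.303,.134],6.9)
z=r.get_obs()['tcp_pos'][2]+.001-.044
D={k:grab(k,k+'7.png') for k in('top','side')}
D0=pickle.load(open('F0.pkl','rb'))
def wide(f,m,zz,n):
    c=max(cv2.findContours(m.astype(np.uint8),cv2.RETR_EXTERNAL,cv2.CHAIN_APPROX_NONE)[0],key=cv2.contourArea)
    q=cv2.approxPolyDP(cv2.convexHull(c),6,True)[:,0]
    print(n,q.tolist(),ray(f,q,zz)[:,:2].round(4).tolist(),cv2.minAreaRect((ray(f,c[:,0],zz)[:,:2]*1000).astype(np.float32)))
for k,b in(('top',(130,140,260,260)),('side',(230,60,390,210))):
    f=D[k];H,S,V=np.moveaxis(cv2.cvtColor(f['pixels'],cv2.COLOR_RGB2HSV).astype(int),-1,0)
    m=(S<50)&(V>100);w=np.zeros_like(m);w[b[1]:b[3],b[0]:b[2]]=1
    wide(f,m&w,z,k+' lid')
    f=D0[k];H,S,V=np.moveaxis(cv2.cvtColor(f['pixels'],cv2.COLOR_RGB2HSV).astype(int),-1,0)
    wide(f,(H>95)&(H<135)&(S>60)&w,.065,k+' tote')
a=D['top']['pixels'][140:260,130:260,::-1];b=D0['top']['pixels'][150:250,150:250,::-1];c=D['side']['pixels'][60:210,230:390,::-1]
cv2.imwrite('pics/hov.png',np.hstack([cv2.resize(x,(266,266),interpolation=cv2.INTER_CUBIC) for x in(a,b,c)]))
E
python3 lid.py
```

```text
tcp [0.5602 0.3035 0.1354] yaw 6.9 grip 0.0185 F [-0.4  0.  -2.3] q [-0.44  0.54 -0.22  1.73  0.14  0.89 -2.16] t 19.2
 shift [-0.0048  0.0029  0.0096] turn [ 0.0002  0.0002 -0.0001]
top lid [[222, 170], [228, 234], [167, 242], [165, 177]] [[0.6436, 0.2322], [0.4915, 0.2152], [0.4734, 0.3583], [0.6275, 0.368]] ((557.4891967773438, 299.9852294921875), (157.12478637695312, 158.6955108642578), 6.859472274780273)
top tote [[224, 179], [231, 230], [171, 236], [166, 183]] [[0.6261, 0.234], [0.5014, 0.2148], [0.4876, 0.36], [0.6169, 0.3762]] ((559.7705078125, 295.9561462402344), (137.10948181152344, 147.90306091308594), 6.861073970794678)
side lid [[331, 111], [342, 142], [319, 144], [316, 113]] [[0.6245, 0.3829], [0.6404, 0.2322], [0.5813, 0.2277], [0.5823, 0.3756]] ((611.6844482421875, 305.3809509277344), (158.2228546142578, 62.00507736206055), 88.69751739501953)
side tote [[283, 130], [327, 138], [337, 148], [288, 153]] [[0.4893, 0.3395], [0.6067, 0.2926], [0.6292, 0.2452], [0.5013, 0.2324]] ((559.322265625, 288.2040710449219), (133.56544494628906, 114.22024536132812), 4.8833723068237305)
```

View pics/hov.png

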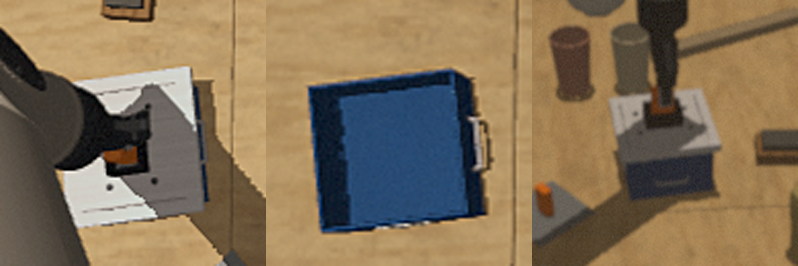

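The hover picture shows the lid level over the tote. In the top camera, the lid sits about 1–2 mm short of the tote centre. In the wrist frame it is about 1 mm short in y. I'll nudge it by (+1, +1.4) mm and lower slowly, watching the force.

>>> send_rows([
  [0, 0.008, -0.0085, 0.02, 0, 0, 0],
  [0, 0.008, -0.0085, 0.05, 0, 0, 0],
  [0, 0.008, -0.0085, 0.07, 0, 0, 0],
  [0, 0.008, -0.0085, 0.085, 0, 0, 0],
  [0, 0.008, -0.0085, 0.1, 0, 0, 0],
  [0, 0.008, -0.0085, 0.1, 0, 0, 0],
  [0, 0.008, -0.0085, 0.1, 0, 0, 0],
])

```text
clock: 19.88
tcp_pos: [0.5611, 0.305, 0.1208]
orientation: [3.136, 0.189, -0.001]
contact_force: [0.2, 0.0, -3.9]
grip_width: 0.0185
```

```bash
python3 - <<'E'
from h import *
plan([.5612,.3049,.116],6.9);print(r.get_obs()['moment'])
E
```

```text
tcp [0.5611 0.305  0.1208] yaw 6.9 grip 0.0185 F [ 0.2  0.  -3.9] q [-0.44  0.56 -0.21  1.74  0.15  0.86 -2.17] t 19.9
 shift [0.0003 0.0007 0.0318] turn [ 0.0001  0.0001 -0.    ]
[ 0.02066683 -0.0233989   0.01382582]
```

>>> send_rows([
  [0, 0, 0, 0.008, 0, 0, 0],
  [0, 0, 0, 0.016, 0, 0, 0],
  [0, 0, 0, 0.024, 0, 0, 0],
  [0, 0, 0, 0.024, 0, 0, 0],
])

```text
clock: 20.22
tcp_pos: [0.5611, 0.305, 0.1171]
orientation: [3.136, 0.189, -0.0]
contact_force: [-0.1, 0.9, -3.9]
grip_width: 0.0182
```

>>> send_rows([
  [0, 0, 0, 0.007, 0, 0, 0],
  [0, 0, 0, 0.014, 0, 0, 0],
  [0, 0, 0, 0.014, 0, 0, 0],
])

```text
clock: 20.47
tcp_pos: [0.5613, 0.3051, 0.1165]
orientation: [3.136, 0.189, 0.001]
contact_force: [-2.6, -2.5, 5.1]
grip_width: 0.0187
```

Contact came at TCP z 0.1165. The value expected for full seating was 0.1164. Letting go of the post and rising a little to check before taking the collar.

>>> send_rows([
  [0.2, 0, 0, 0, 0, 0, 0],
  [0.5, 0, 0, 0, 0, 0, 0],
  [0.85, 0, 0, 0, 0, 0, 0],
  [0.85, 0, 0, 0, 0, 0, 0],
  [0.85, 0, 0, 0, 0, 0, 0],
  [0.85, 0, 0, 0, 0, 0, 0],
])

```text
clock: 20.97
tcp_pos: [0.5614, 0.3052, 0.1153]
orientation: [-3.136, -0.189, -0.0]
contact_force: [-0.3, -0.6, 0.7]
grip_width: 0.0727
```

```bash
python3 - <<'E'
from h import *
D={k:grab(k) for k in('top','side')};z=.117-.044
plan([.5612,.305,.088],6.9)
for k,b in(('top',(130,140,260,260)),('side',(230,60,390,210))):
    f=D[k];H,S,V=np.moveaxis(cv2.cvtColor(f['pixels'],cv2.COLOR_RGB2HSV).astype(int),-1,0)
    m=(S<50)&(V>100);w=np.zeros_like(m);w[b[1]:b[3],b[0]:b[2]]=1
    c=max(cv2.findContours((m&w).astype(np.uint8),cv2.RETR_EXTERNAL,cv2.CHAIN_APPROX_NONE)[0],key=cv2.contourArea)
    print(k,cv2.minAreaRect((ray(f,c[:,0],z)[:,:2]*1000).astype(np.float32)))
    o=((H<16)&(S>150)&(V>90)&w); y,x=np.nonzero(o);print('orange',len(x),x.min() if len(x) else 0,x.max() if len(x) else 0,y.min() if len(x) else 0,y.max() if len(x) else 0, proj(f,[[.5612,.305,.129]]))
E
```

```text
tcp [0.5613 0.3051 0.1152] yaw 6.9 grip 0.0724 F [ 0.2 -0.6 -0.7] q [-0.44  0.56 -0.21  1.74  0.15  0.85 -2.17] t 21.1
 shift [-0.0007  0.0007  0.1813] turn [-0. -0.  0.]
top ((558.8579711914062, 301.843994140625), (157.0850372314453, 158.67942810058594), 6.859571933746338)
orange 110 180 203 140 213 [[185.22472636 203.24170608]]
side ((613.3453979492188, 306.03045654296875), (158.08152770996094, 60.606353759765625), 88.65074157714844)
orange 184 231 388 115 180 [[309.35465061 115.58714183]]
```

In the top view the released lid's centre is (0.5589, 0.3018), within 1 mm of the tote's (0.559, 0.3015). Lowering to the collar.

>>> send_rows([
  [0.85, 0, 0, 0.04, 0, 0, 0],
  [0.85, 0, 0, 0.08, 0, 0, 0],
  [0.85, 0, 0, 0.12, 0, 0, 0],
  [0.85, 0, 0, 0.15, 0, 0, 0],
  [0.85, 0, 0, 0.18, 0, 0, 0],
  [0.85, 0, 0, 0.18, 0, 0, 0],
  [0.85, 0, 0, 0.18, 0, 0, 0],
], squeeze=50)

```text
clock: 21.65
tcp_pos: [0.5611, 0.3049, 0.0878]
orientation: [3.136, 0.189, -0.001]
contact_force: [0.0, -0.3, -0.3]
grip_width: 0.0723
```

>>> send_rows([
  [0.6, 0, 0, 0, 0, 0, 0],
  [0.4, 0, 0, 0, 0, 0, 0],
  [0.2, 0, 0, 0, 0, 0, 0],
  [0, 0, 0, 0, 0, 0, 0],
  [0, 0, 0, 0, 0, 0, 0],
  [0, 0, 0, 0, 0, 0, 0],
  [0, 0, 0, 0, 0, 0, 0],
])

```text
clock: 22.23
tcp_pos: [0.5617, 0.3053, 0.0889]
orientation: [-3.135, -0.189, -0.002]
contact_force: [0.3, -0.1, 5.0]
grip_width: 0.0432
```

Collar gripped at 43 mm, as it should be (44). Lifting slowly and straight up, first by 6 mm.

>>> send_rows([
  [0, 0, 0, -0.01, 0, 0, 0],
  [0, 0, 0, -0.02, 0, 0, 0],
  [0, 0, 0, -0.03, 0, 0, 0],
  [0, 0, 0, -0.04, 0, 0, 0],
  [0, 0, 0, -0.04, 0, 0, 0],
  [0, 0, 0, -0.04, 0, 0, 0],
])

```text
clock: 22.73
tcp_pos: [0.5612, 0.305, 0.0942]
orientation: [3.136, 0.189, -0.0]
contact_force: [-0.7, 0.5, -2.2]
grip_width: 0.0431
```

```bash
python3 - <<'E'
from h import *
v=[]
for i in range(6):
    grab('side');v.append(r.get_obs()['contact_force'])
print(np.mean(v,0));plan([.5612,.305,.188],6.9)
E
```

```text
[-0.22036932 -0.00438078 -1.70933957]
tcp [0.5612 0.305  0.0942] yaw 6.9 grip 0.043 F [-0.5  0.2 -1.5] q [-0.44  0.59 -0.21  1.75  0.16  0.82 -2.18] t 23.0
 shift [-2.000e-04  2.000e-04 -6.255e-01] turn [ 0.  0. -0.]
```

The load is about 1.7 N, which fits the outer lid alone (1.4 N) rather than both (about 3 N). Lifting on to about 10 cm.

>>> send_rows([
  [0, 0, 0, -0.05, 0, 0, 0],
  [0, 0, 0, -0.1, 0, 0, 0],
  [0, 0, 0, -0.16, 0, 0, 0],
  [0, 0, 0, -0.22, 0, 0, 0],
  [0, 0, 0, -0.3, 0, 0, 0],
  [0, 0, 0, -0.38, 0, 0, 0],
  [0, 0, 0, -0.46, 0, 0, 0],
  [0, 0, 0, -0.54, 0, 0, 0],
  [0, 0, 0, -0.6, 0, 0, 0],
  [0, 0, 0, -0.63, 0, 0, 0],
  [0, 0, 0, -0.63, 0, 0, 0],
  [0, 0, 0, -0.63, 0, 0, 0],
  [0, 0, 0, -0.63, 0, 0, 0],
])

```text
clock: 24.12
tcp_pos: [0.5608, 0.3048, 0.188]
orientation: [3.135, 0.189, -0.002]
contact_force: [-0.2, 0.1, -1.7]
grip_width: 0.0429
```

```bash
python3 - <<'E'
from h import *
D={k:grab(k,k+'9.png') for k in('top','side')}
plan([.5612,.305,.188],6.9)
f=D['side'];H,S,V=np.moveaxis(cv2.cvtColor(f['pixels'],cv2.COLOR_RGB2HSV).astype(int),-1,0)
w=np.zeros(H.shape,bool);w[40:200,230:400]=1
print('expected flange/tote/outer px',proj(f,[[.5612,.305,.129],[.5612,.305,.073],[.5612,.305,.173]]).round(0).tolist())
for n,m in(('light/grey',(S<60)&(V>80)),('orange',(H<16)&(S>150)&(V>90)),('blue',(H>95)&(H<135)&(S>60))):
    k,_,st,ce=cv2.connectedComponentsWithStats((m&w).astype(np.uint8))
    print(n,[(s.tolist()) for s in st[1:] if s[4]>40])
# inner flange: predicted corners at z .069 seated vs. actual grey component
a=np.radians(6.9);Rz=np.array([[np.cos(a),-np.sin(a)],[np.sin(a),np.cos(a)]])
for h,z in((.0725,.069),(.078,.160),(.078,.173)):
    print(z,proj(f,[[*(Rz@[x,y]+[.5612,.305]),z] for x,y in((h,h),(h,-h),(-h,-h),(-h,h))]).round(0).tolist())
E
```

```text
tcp [0.5608 0.3048 0.1879] yaw 6.9 grip 0.0429 F [-0.2  0.1 -2. ] q [-0.43  0.48 -0.22  1.69  0.12  0.99 -2.15] t 24.2
 shift [ 0.0026 -0.0013 -0.0009] turn [0.0002 0.0004 0.    ]
expected flange/tote/outer px [[309.0, 116.0], [310.0, 134.0], [309.0, 101.0]]
light/grey [[242, 40, 48, 28, 869], [386, 40, 14, 36, 215], [275, 84, 69, 40, 1638], [230, 163, 33, 33, 436]]
orange [[303, 123, 13, 13, 150], [231, 163, 11, 18, 121]]
blue []
0.069 [[331.0, 118.0], [342.0, 147.0], [287.0, 154.0], [280.0, 123.0]]
0.16 [[333.0, 87.0], [346.0, 118.0], [283.0, 125.0], [275.0, 93.0]]
0.173 [[333.0, 83.0], [346.0, 114.0], [282.0, 120.0], [275.0, 89.0]]
```

The side view agrees. The outer lid sits at its predicted place (275–344, 84–124), and the orange post is still standing on the tote below it, at (303–316, 123–136). Handing in.

```bash
python3 -c "
from bench import r
print(r.hand_in());print(r.get_obs()['contact_force'],r.get_obs()['grip_width'])"
```

```text
the job is handed in; nothing more can be done
None
the job is handed in; nothing more can be done
```

The job is handed in, at about 24 s on the robot's clock. No verdict came back, so the result below rests on my own checks.

- **Pegs:** both stand upright in the tote, seen in the wrist picture before the lids went on.
- **Lids:** I carried the nested pair over by the orange post and lowered them. They made contact at TCP height 0.1165 m; full seating was expected at 0.1164 m. After I let go, the lid centre was within about 1 mm of the tote centre in the top view.
- **Outer lid:** I gripped it by the collar (43 mm measured, 44 mm nominal) and lifted it 10 cm. The load was 1.7–2.0 N, closer to the outer lid alone (1.4 N) than to both (about 3 N). The side image shows it at the predicted place, with the orange post still standing on the tote below.

**Disagreements and gaps:**
- The top camera read about 3–4 mm off the wrist camera and TCP in x and y. I worked from lid-to-tote differences, so this mostly cancelled out.
- The grips on the pegs (13.5 mm) were at the waist, not at the head as planned. Both held.
- I did not see the inner lid's flange directly at the end; that it is still seated is inferred from the post's position and the load.
- The glue bottle and tape roll were not measured afterwards. By my estimate the lids passed about 5 cm clear of the bottle, and nothing came near the tape.

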